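# Take the safety cap off a stock jar

## Robot

A 6-joint arm with a two-finger parallel gripper is mounted at the origin on the work surface; the furniture and walls round the work are solid. World frame = base frame: x ahead of the robot, y to its left, z up, the work surface at z = 0. Lengths are in m, angles in degrees, forces in N, time in s.
With the tool pointing down it reaches from about 0.3 to 0.75 m from the base axis. Payload 8.5 kg.
Tool frame: the origin (TCP) lies between the finger pads, 19 mm behind the fingertips; this is the grasp point; z points along the fingers, y is the line along which they close (so a half turn about z gives the same grasp; the last joint's range is limited). The gripper opens to 85 mm and grips with 20 to 120 N. Pads are 22 mm wide; open, the fingers measure 114 mm over their backs; the gripper's body (76 mm by 85 mm) begins 54 mm behind the grasp point. The pads swing forward as they close: fully open they stand 13 mm farther back than shut.
Start: joints at [-81.377, 21.807, 74.336, -0, 83.858, -12.336], TCP at [0.197, -0.514, 0.25] pointing down, gripper open.
Joint ranges: [-178.18, 178.18], [-50.72, 133.34], [12.68, 142.11], [-81.47, 261.47], [9.98, 163.14], [-165.26, 165.26]. Speed limits (degrees/s): [136.94, 136.94, 180, 180, 180, 180].

## Interface

Orientations are given as a 3x3 rotation matrix whose columns are the frame's x, y, z axes.
In Python, from rig import env, optics, spotter gives the robot as it stands.
- The arm moves only by the shell command python3 -m crank 'ROWS' [FORCE]. ROWS is JSON, one flat list of numbers, 5 for each row, row after row: the finger opening in cm, from 0 to 8.54, then the shift along the tool's x, y, z in cm, then the turn about the tool's z in rad. A call has exactly 8 rows; each row shifts and turns the commanded pose from where the row before left it, along the tool's axes as they then stand; what a row does not reach is not made up. A row lasts 1/12 s, in which the tool goes at most 41.7 mm and 7.16 degrees, less where a joint would pass 70% of its speed; a pose out of reach is approached as far as the arm can. A call is refused whole if a number of a shift passes 4.17 or a number of a turn 0.125, either way. A call with a gripper value outside its range is refused whole. The fingers move at their own pace and stop on an object; FORCE is the grip in N (left out, the last holds). Time passes only in rows, so rows that do not move let the fingers close, or fill a call up. It gives the time, the measured TCP pose, the force, the opening and the grip force at its end, in the units of the state.
- env.observe(): the state, without advancing time (a new reading comes with each control period).
- optics.get_image(name): name is "side" or "top"; returns a dict with "color" (400x640x3 uint8, red, green, blue), "intrinsics" (3x3 intrinsics, pixels), "distortion" ([k1, k2, p1, p2, k3] as OpenCV has them; the pictures are not rectified), "pose" (4x4, takes a point from camera to world coordinates). Camera axes: x right, y up, looking along -z (the intrinsics and any distortion apply to the point x, -y, -z); pixel columns grow to the right and rows downward; lengths in m; the calibration is good to about 2 mm. A picture is of the moment at which its call begins. There is no depth.
- env.close_job(): hands the job in; it is judged then, once.
Trained networks look in a picture, given as the dict that the camera call returned (one of the last four; its "shot" number tells which), for a name from the list of things; names that differ only in an ending like _2 or _b are one class to them, and where a whole thing is asked for, a point or a joint stands for the part that bears it (a point fixed in the world has none). Each returns a list of dicts, best first, with "score" (0 to 1); they miss things now and then, are a little off and sometimes report something else, mostly with a low value. They report only what shows in the picture. A call takes as long as a camera call. They do not tell look-alikes from the thing itself.
- spotter.look_for(picture, query): "at" ([column, row] as shares, 0 to 1, of the picture: columns of its width, rows of its height, amid what is visible of it).
The state is a dict: "time_s": time; "q": joint angles; "qvel": joint speeds; "joint_efforts": joint torques, N m; "position": TCP position; "tool_rot": TCP orientation; "ft_force": force on the tool from outside, world axes, zero at the start; "wrist_torque": the same for the moment, N m; "grip_width": finger opening in m; "gripper_force": force on a finger pad.
Only numpy, scipy, OpenCV 4.12 (cv2) and the standard library are available. Lean on these libraries where they do the work, as an engineer would, in place of code of your own. Each camera call takes 0.05 s, during which the arm holds its last target. There are 200 camera calls.

## Task

The white square stock jar in the bench holder on the desk is needed open: press its sprung safety cap down against the catch, turn it anticlockwise until it comes free, lift it off and lay it, top side up, on the floor of the small steel tray on the counter to the right. Press firmly but with no more than 30 N, do not pull the jar out of its holder, set the cap down rather than drop it, and leave the steel tray and the things round about where they are.

Things in the scene. Friction and masses are not known exactly. Their poses are not given: they have to be found in the camera images.
- holder: Aluminium bench holder screwed to the desk: base plate 116 x 84 x 8 mm, on it four walls, 78 x 78 mm outside, top 62 mm above the desk, round a square pocket 64 x 64 mm. Under the jar hides a sprung seat: pressed down it gives way under 1 to 5 N, by 1.5 to 13 mm (different each time, not to be seen), then stands firm. Fixed. Origin: centre of its underside; z up, x along the plate's long side.
- jar: White square plastic jar, 62 x 62 mm, 0.2 to 0.35 kg, loose in the holder's pocket (1 mm play each side); the pocket stops it turning, only its weight keeps it down. Flat shoulder 74 mm above its underside, on it a round neck, 39 mm outside, 34 mm bore, with three outward bayonet ledges (47 mm across). Origin: centre of its underside, 23 mm above the desk; z up.
- jar_rim (a point): Centre of the jar neck's rim, 98 mm above the jar's underside, 121 mm above the desk, covered by the cap while it is on.
- cap: Black fluted round push-and-turn cap, 56 mm across, 30 mm high, 65 g, a loose body held on the neck by three inward lugs under the ledges. Hollow below; it stands on its skirt. Origin: centre of the skirt's lower edge, z up through its top. Closed, that edge is 79.5 mm above the jar's underside, 5.5 mm above the shoulder, and an inner spring pushes the cap up with 6 N.
- cap_top (a point): Centre of the cap's top face, 30 mm above its lower edge. Press straight down: spring 6 N, then 2 N per mm; from 4 mm (14 N) the lugs are below the catch teeth; at 5.5 mm (17 N) the skirt meets the shoulder, a hard stop. Held down, it turns anticlockwise seen from above: past the teeth after 43 to 52 degrees, firm end stop at 74 to 83. Let up in between it rises 3 mm and is free.
- cap_grip (a point): Point on the cap's axis, 24 mm above its lower edge: with the gripper pointing down, a TCP here grips the skirt (any direction) and the fingertips, 19 mm further down, still clear the jar's shoulder when the cap is pressed. A 40 N grip holds it. Pressed too little it turns only 4 degrees; let up too early it locks again and lifts the jar.
- tray: Small steel tray, 150 (x) x 110 (y) mm, 20 mm high, 0.25 kg, loose on the counter to the right of the desk, whose top is level with the desk (a gap to the floor between them); flat floor 2 mm above the counter, 145 x 105 mm inside. Origin: centre of its underside; z up.
- vial: Small capped white vial, 31 mm across, 62 mm high, standing on the desk near the holder; bystander. Origin: centre of its underside; z up.
- tablet_cutter: Tablet cutter, blue base and clear lid, 87 x 41 x 26 mm, on the desk near the holder; bystander. Origin: centre of its underside; z up.
- bottle: Amber glass bottle with a dark stopper, 57 mm across, 100 mm high, standing on the counter near the steel tray; bystander. Origin: centre of its underside; z up.
There are look-alikes about, which are no part of the job. Of the things shaped like the cap, the black one is meant.

How it is judged:
By the outcome, as a careful person would: the job done as asked, in the order asked, and still so for the second after the job is handed in, with the robot touching nothing.
It also fails if it takes over 51 s, if anything falls off the work surface, if the arm or the gripper's body presses on something with over 40 N, if the wrist force passes 120 N, or if a joint passes its speed limit or range.

## Working session

There is one attempt and no reset: what is moved stays moved. The work goes in short steps, Python scripts to look and compute and a shell command to move; the robot and the scene stay as the last step left them, time stands still between calls to the robot, and variables do not carry over. Pictures are saved under pics/ and viewed, at most 10 in all, crops included, and the job is handed in when it is done.

```bash
ls; mkdir -p pics
cat > h.py <<'E'
import numpy as np, cv2
from rig import env, optics, spotter
def ray(p,uv):
    n=cv2.undistortPoints(np.array([[uv]],float),np.array(p["intrinsics"]),np.array(p["distortion"]))[0,0]
    T=np.array(p["pose"]); return T[:3,3], T[:3,:3]@np.array([n[0],-n[1],-1])
def onz(p,uv,z):
    o,d=ray(p,uv); return o+d*(z-o[2])/d[2]
def proj(p,X):
    T=np.array(p["pose"]); c=T[:3,:3].T@(np.array(X,float)-T[:3,3]); c=c*[1,-1,-1]
    return cv2.projectPoints(c.reshape(1,1,3),np.zeros(3),np.zeros(3),np.array(p["intrinsics"]),np.array(p["distortion"]))[0].ravel()
def tri(a,ua,b,ub):
    (o1,d1),(o2,d2)=ray(a,ua),ray(b,ub); s=np.linalg.lstsq(np.c_[d1,-d2],o2-o1,rcond=None)[0]
    A,B=o1+s[0]*d1,o2+s[1]*d2; return (A+B)/2,np.linalg.norm(A-B)
E
python3 - <<'E'
from h import *
np.set_printoptions(precision=4,suppress=True)
s=env.observe(); print(s["time_s"],s["position"],s["tool_rot"],s["ft_force"])
z=dict(holder=.03,jar=.09,cap=.12,cap_top=.1325,cap_grip=.1265,tray=.005,vial=.03,tablet_cutter=.013,bottle=.05)
for n in("top","side"):
    p=optics.get_image(n); cv2.imwrite(f"pics/{n}0.png",p["color"][:,:,::-1]); print(n,p["pose"][0][3],p["pose"][1][3],p["pose"][2][3])
    for k in z:
        for r in spotter.look_for(p,k)[:3]:
            uv=np.array(r["at"])*[640,400]; print(k,round(r["score"],2),uv.round(1),onz(p,uv,z[k]))
E
```

```text
pics
0.0 [ 0.1967 -0.5133  0.2494] [[ 0.9338  0.3577 -0.0003]
 [ 0.3577 -0.9338  0.0015]
 [ 0.0003 -0.0015 -1.    ]] [-0.5567 -0.1847  0.2069]
top 0.38613154985310916 -0.03060078999381725 1.1886572031212606
holder 0.85 [231.7 200.3] [0.4271 0.2719 0.03  ]
jar 0.54 [227.8 200.5] [0.4245 0.2681 0.09  ]
cap 0.8 [213.7 194.5] [0.4413 0.302  0.12  ]
cap 0.57 [282.6 223.3] [0.3556 0.0978 0.12  ]
cap 0.23 [226.6 196.2] [0.4361 0.2635 0.12  ]
cap_top 0.75 [216.3 194.7] [0.4401 0.2904 0.1325]
cap_top 0.74 [280.1 223.4] [0.3557 0.1035 0.1325]
cap_top 0.58 [224.5 195.7] [0.4371 0.2663 0.1325]
cap_grip 0.63 [282.9 229.4] [0.3381 0.0962 0.1265]
cap_grip 0.57 [219.2 194. ] [0.4424 0.2837 0.1265]
tray 0.96 [420.3 167. ] [ 0.5346 -0.3412  0.005 ]
vial 0.33 [207.3 230.8] [0.3301 0.3493 0.03  ]
tablet_cutter 0.87 [206.9 230.4] [0.3306 0.3562 0.013 ]
bottle 0.91 [464.6 138.6] [ 0.6201 -0.4744  0.05  ]
side 0.5290293768985808 0.9672393814037967 0.5748637276222953
holder 0.92 [337.1 294.5] [0.4463 0.3218 0.03  ]
jar 0.65 [338.2 259.5] [0.437  0.2704 0.09  ]
jar 0.57 [339.  275.9] [0.4434 0.3323 0.09  ]
cap 0.81 [337.9 257.2] [0.4421 0.3046 0.12  ]
cap 0.79 [362.3 248.1] [0.3818 0.2748 0.12  ]
cap_top 0.95 [338.5 256.3] [0.4428 0.3196 0.1325]
cap_top 0.55 [358.9 248. ] [0.3933 0.2925 0.1325]
cap_grip 0.76 [336.5 260.3] [0.4479 0.3254 0.1265]
cap_grip 0.68 [358.6 247.6] [0.3919 0.2817 0.1265]
tray 0.54 [297.3 190.9] [ 0.5186 -0.3351  0.005 ]
vial 0.5 [366.6 262.8] [0.3549 0.2076 0.03  ]
tablet_cutter 0.94 [391.5 306.8] [0.3282 0.3574 0.013 ]
bottle 0.7 [273.4 169.7] [ 0.6126 -0.4678  0.05  ]
```

View pics/top0.png

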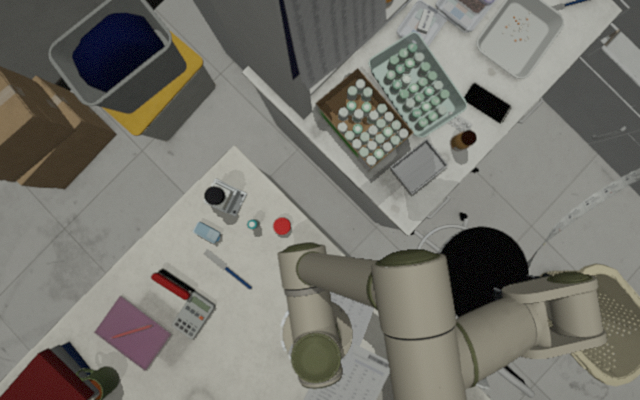

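View pics/side0.png

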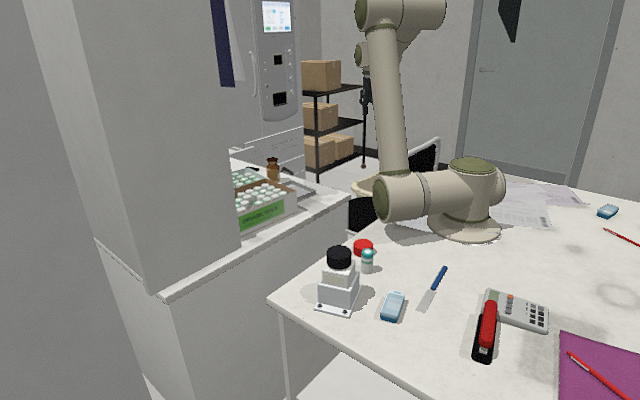

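The top view shows the black cap at about (215,196) on the jar in its holder, and a red look-alike at (282,226). The steel tray is at (418,167) with a box to its left and the amber bottle at (463,140). The side view shows the black cap at (339,258), with the vial and tablet cutter to its right.

Run:
```python
from h import *
np.set_printoptions(precision=4,suppress=True)
P={n:optics.get_image(n) for n in("top","side")}
box=dict(top=(200,180,232,212),side=(322,240,358,275))
c={}
for n,(a,b,e,f) in box.items():
    im=P[n]["color"]; m=(im[b:f,a:e].max(2)<60).astype(np.uint8)
    k,l,st,ce=cv2.connectedComponentsWithStats(m); i=1+st[1:,4].argmax(); c[n]=ce[i]+[a,b]; print(n,st[i],c[n],st[i][:2]+[a,b])
print(tri(P["top"],c["top"],P["side"],c["side"]))
# fit the cap centre (z free) from silhouettes: model cylinder mask centroid
from scipy.optimize import least_squares
def sil(n,x):
    t=np.linspace(0,2*np.pi,40)[:-1]
    pts=np.array([proj(P[n],[x[0]+.028*np.cos(a),x[1]+.028*np.sin(a),z]) for a in t for z in(x[2]-.03,x[2])],np.float32)
    h=cv2.convexHull(pts); M=cv2.moments(h); return np.array([M["m10"]/M["m00"],M["m01"]/M["m00"]]),cv2.boundingRect(h)
f=lambda x:np.r_[sil("top",x)[0]-c["top"],sil("side",x)[0]-c["side"]]
r=least_squares(f,[.43,.29,.1325],diff_step=1e-2); print(r.x,r.fun,sil("top",r.x)[1],sil("side",r.x)[1])
g=least_squares(lambda y:f([y[0],y[1],.1325]),[.43,.29],diff_step=1e-2); print("z fixed",g.x,g.fun)
for uv in([390,165],[419,142],[446,168],[415,195]): print(onz(P["top"],uv,.02))
a=cv2.resize(P["top"]["color"][125:210,370:490],None,fx=5,fy=5,interpolation=2)
b=cv2.resize(P["side"]["color"][235:320,300:420],None,fx=5,fy=5,interpolation=2)
d=cv2.resize(P["top"]["color"][170:255,190:310],None,fx=5,fy=5,interpolation=2)
cv2.imwrite("pics/c1.png",a[:,:,::-1]);cv2.imwrite("pics/c2.png",d[:,:,::-1])
```

```text
top [  5   7  20  18 277] [214.426  195.4477] [205 187]
side [  5   5  24  25 502] [338.6155 256.9143] [327 245]
(array([0.4393, 0.3004, 0.1177]), np.float64(0.0013728954558246088))
[0.4395 0.2998 0.1329] [ 0.0406 -0.2996  0.2271  0.0021] (203, 185, 23, 20) (326, 244, 26, 26)
z fixed [0.4395 0.2996] [ 0.124  -0.288   0.2266  0.1122]
[ 0.5396 -0.2384  0.02  ]
[ 0.615  -0.3348  0.02  ]
[ 0.5292 -0.4217  0.02  ]
[ 0.4416 -0.3182  0.02  ]
```

View pics/c1.png

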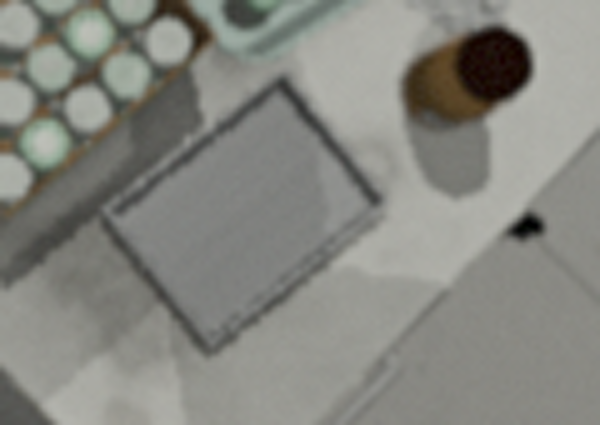

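View pics/c2.png

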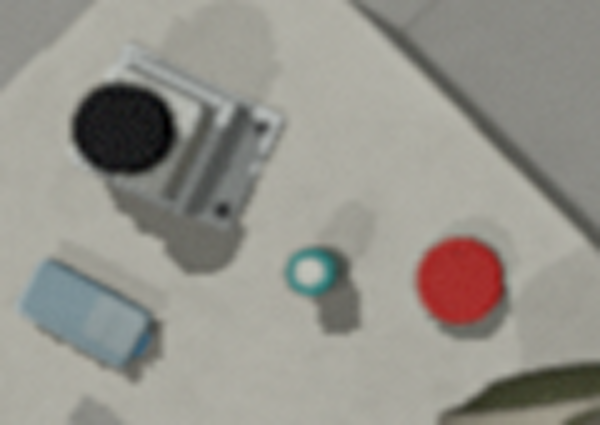

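The crops confirm it. The cap fit gives centre (0.4395, 0.2997) and top z 0.133, which matches the expected 0.1325. The tray corners are at crop positions (103,212), (282,80), (382,205) and (210,355), so the tray centre is near (0.53,-0.33) with its long axis along the first edge. Next I move above the cap.

```bash
python3 -m crank '[8.5,2.16,-2.8,0,0,8.5,2.16,-2.8,0,0,8.5,2.16,-2.8,0,0,8.5,2.16,-2.8,0,0,8.5,2.16,-2.8,0,0,8.5,2.16,-2.8,0,0,8.5,2.16,-2.8,0,0,8.5,2.16,-2.8,0,0]' 60
python3 -m crank '[8.5,2.16,-2.8,0,0,8.5,2.16,-2.8,0,0,8.5,2.16,-2.8,0,0,8.5,2.16,-2.8,0,0,8.5,2.16,-2.8,0,0,8.5,2.16,-2.8,0,0,8.5,2.16,-2.8,0,0,8.5,2.16,-2.8,0,0]'
python3 -m crank '[8.5,2.16,-2.8,0,0,8.5,2.16,-2.8,0,0,8.5,2.16,-2.8,0,0,8.5,2.16,-2.8,0,0,8.5,2.16,-2.8,0,0,8.5,2.16,-2.8,0,0,8.5,2.16,-2.8,0,0,8.5,2.16,-2.8,0,0]'
cat > g.py <<'E'
from h import *
import sys
np.set_printoptions(precision=4,suppress=True)
s=env.observe(); R=np.array(s["tool_rot"]); p=np.array(s["position"])
print("t",s["time_s"],"p",p,"yaw",np.degrees(np.arctan2(R[1,0],R[0,0])),"F",np.array(s["ft_force"]),"M",np.array(s["wrist_torque"]),"w",s["grip_width"],s["gripper_force"],"q6",s["q"][5])
if len(sys.argv)>3: print("tool shift cm",100*R.T@(np.array(sys.argv[1:4],float)-p))
E
python3 g.py .4395 .2997 .1265
python3 - <<'E'
from h import *
P=optics.get_image("top")
for c in([103,212],[282,80],[382,205],[210,355],[244,213]): print(onz(P,[370+(c[0]+.5)/5-.5,125+(c[1]+.5)/5-.5],.02))
P=optics.get_image("side"); cv2.imwrite("pics/s1.png",cv2.resize(P["color"][170:320,250:450],None,fx=4,fy=4)[:,:,::-1])
E
```

```text
time_s: 1.77
position: [0.278, -0.241, 0.2501]
tool_rot: [[0.934, 0.357, 0.0], [0.357, -0.934, -0.0], [0.0, 0.0, -1.0]]
ft_force: [0.0, -1.0, 0.3]
grip_width: 0.085
gripper_force: 0.0
time_s: 2.43
position: [0.3593, 0.0302, 0.2503]
tool_rot: [[0.934, 0.358, 0.001], [0.358, -0.934, -0.0], [0.001, 0.001, -1.0]]
ft_force: [1.1, -0.0, -0.6]
grip_width: 0.085
gripper_force: 0.0
time_s: 3.1
position: [0.4405, 0.3013, 0.25]
tool_rot: [[0.934, 0.358, 0.0], [0.358, -0.934, 0.0], [0.0, 0.0, -1.0]]
ft_force: [0.4, -1.4, 0.4]
grip_width: 0.0848
gripper_force: 0.0
t 3.1 p [0.4405 0.3013 0.25  ] yaw 20.98059028309927 F [ 0.4348 -1.4444  0.392 ] M [-0.0498 -0.0316  0.047 ] w 0.0847570719642773 0.0 q6 90.6771350294976
tool shift cm [-0.1592  0.1155 12.353 ]
[ 0.53306572 -0.23893182  0.02      ]
[ 0.61958484 -0.35798989  0.02      ]
[ 0.53711    -0.42194633  0.02      ]
[ 0.43972587 -0.30708282  0.02      ]
[ 0.53211188 -0.33107321  0.02      ]
```

View pics/s1.png

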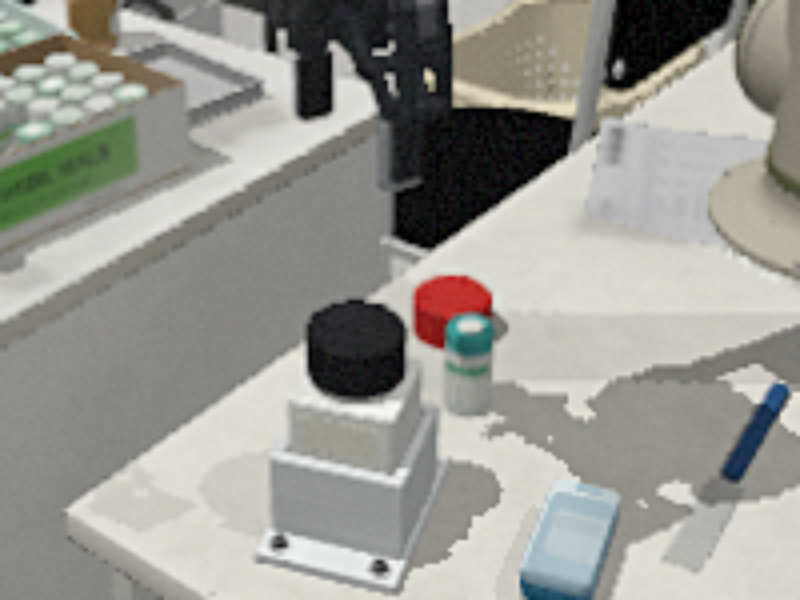

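The gripper's fingers, at about (310,110) and (400,185) in the crop, stand squarely above the black cap at (356,340). The tray centre is (0.532,-0.3315) with its long axis at -54°. I descend and grip.

```bash
python3 -m crank '[8.5,-0.02,0.014,1.9,0,8.5,-0.02,0.014,1.9,0,8.5,-0.02,0.014,1.9,0,8.5,-0.02,0.014,1.9,0,8.5,-0.02,0.014,1.9,0,8.5,-0.02,0.014,1.5,0,8.5,-0.02,0.014,1.0,0,8.5,-0.02,0.014,0.35,0]' >/dev/null
python3 g.py .4395 .2997 .1265
python3 -m crank '[6.4,0,0,0,0,6.2,0,0,0,0,6.0,0,0,0,0,5.8,0,0,0,0,5.6,0,0,0,0,5.4,0,0,0,0,5,0,0,0,0,4.5,0,0,0,0]' 60 >/dev/null
python3 g.py .4395 .2997 .1265
```

```text
t 3.8667 p [0.4387 0.2971 0.1251] yaw 20.940250660134335 F [-0.373   0.5051 -0.5848] M [-0.0184 -0.0027  0.0627] w 0.08474814314333805 0.0 q6 90.3544466771382
tool shift cm [ 0.1677 -0.2173 -0.1364]
t 4.5333 p [0.4394 0.298  0.1268] yaw 20.964591725815552 F [-0.9261  3.9483  1.7067] M [ 0.6696  0.1931 -0.0088] w 0.054504913280646716 62.681048582307994 q6 90.37509310338486
tool shift cm [ 0.0672 -0.1526  0.0276]
```

```bash
python3 -m crank '[4.5,0,-0.05,0.05,0,4.5,0,-0.05,0.05,0,4.5,0,0,0.05,0,4.5,0,0,0.05,0,4.5,0,0,0.05,0,4.5,0,0,0.05,0,4.5,0,0,0.05,0,4.5,0,0,0.05,0]' >/dev/null
python3 g.py .4395 .2997 .1265
```

```text
t 5.2 p [0.4391 0.2986 0.1225] yaw 20.958105992532467 F [-0.3185  0.6307  3.089 ] M [ 0.1107 -0.1215 -0.0071] w 0.05459628152107961 62.825134098529816 q6 90.48535351348895
tool shift cm [ 0.0782 -0.0826 -0.3985]
```

```bash
python3 -m crank '[4.5,0,0,0.05,0,4.5,0,0,0.05,0,4.5,0,0,0.05,0,4.5,0,0,0.05,0,4.5,0,0,0.05,0,4.5,0,0,0.05,0,4.5,0,0,0,0,4.5,0,0,0,0]' >/dev/null
python3 g.py
```

```text
t 5.8667 p [0.4394 0.2989 0.1203] yaw 20.961813655218332 F [-0.9758  0.8757  7.8169] M [0.1429 0.1007 0.0066] w 0.05422021870125129 63.39766169898212 q6 90.48628288311312
```

```bash
python3 -m crank '[4.5,0,0,0.05,0,4.5,0,0,0.05,0,4.5,0,0,0.05,0,4.5,0,0,0.05,0,4.5,0,0,0.05,0,4.5,0,0,0.05,0,4.5,0,0,0,0,4.5,0,0,0,0]' >/dev/null
python3 g.py
```

```text
t 6.5333 p [0.4396 0.299  0.1178] yaw 20.96477248170541 F [-2.2254  0.6971 13.0694] M [0.0386 0.2402 0.0072] w 0.05434413234567061 63.845913894474506 q6 90.48688784835774
```

```bash
python3 -m crank '[4.5,0,0,0.05,0,4.5,0,0,0.05,0,4.5,0,0,0.05,0,4.5,0,0,0.03,0,4.5,0,0,0,0,4.5,0,0,0,0,4.5,0,0,0,0,4.5,0,0,0,0]' >/dev/null
python3 g.py
```

```text
t 7.2 p [0.4397 0.299  0.1164] yaw 20.96335709363705 F [-2.9347  0.8943 15.9074] M [-0.0496  0.3486 -0.0058] w 0.05436330260521068 64.31339064845815 q6 90.48716948780442
```

```bash
python3 -m crank '[4.5,-0.04,0,0.03,0,4.5,0,0,0.03,0,4.5,0,0,0.02,0,4.5,0,0,0,0,4.5,0,0,0,0,4.5,0,0,0,0,4.5,0,0,0,0,4.5,0,0,0,0]' >/dev/null
python3 g.py
```

```text
t 7.8667 p [0.4398 0.299  0.1163] yaw 20.966090782878833 F [-1.7791 -0.4398 20.6925] M [-0.1595  0.2971 -0.0211] w 0.05407811067085357 64.84877017792314 q6 90.48894248043239
```

At the hard stop with 20.7 N. Now I turn anticlockwise (negative about the tool's z).

```bash
python3 -m crank '[4.5,0,0,0,-0.05,4.5,0,0,0,-0.05,4.5,0,0,0,-0.05,4.5,0,0,0,-0.05,4.5,0,0,0,-0.05,4.5,0,0,0,-0.05,4.5,0,0,0,-0.05,4.5,0,0,0,-0.05]' >/dev/null
python3 g.py
```

```text
t 8.5333 p [0.44   0.2988 0.1163] yaw 43.99824741963831 F [-1.2309 -2.3241 20.9944] M [-0.4061  0.0534 -0.2922] w 0.05443872997959171 64.67961438931525 q6 67.44806586934034
```

```bash
python3 -m crank '[4.5,0,0,0,-0.05,4.5,0,0,0,-0.05,4.5,0,0,0,-0.05,4.5,0,0,0,-0.05,4.5,0,0,0,-0.05,4.5,0,0,0,-0.05,4.5,0,0,0,-0.05,4.5,0,0,0,-0.05]' >/dev/null
python3 g.py
python3 -m crank '[4.5,0,0,0,-0.05,4.5,0,0,0,-0.05,4.5,0,0,0,-0.05,4.5,0,0,0,-0.05,4.5,0,0,0,-0.05,4.5,0,0,0,-0.05,4.5,0,0,0,0,4.5,0,0,0,0]' >/dev/null
python3 g.py
```

```text
t 9.2 p [0.4403 0.2988 0.1163] yaw 66.91367560553716 F [ 0.0512 -1.2114 20.1264] M [-0.3056 -0.1681 -0.1911] w 0.05407815088799257 64.57816940266639 q6 44.52848829751253
t 9.8667 p [0.4405 0.2988 0.1163] yaw 83.99708149214537 F [-0.0729 -1.4907 20.2037] M [-0.194  -0.2286  0.0628] w 0.05457829911571598 64.57571720005944 q6 27.447714478195145
```

```bash
python3 -m crank '[4.5,0,0,-0.1,0,4.5,0,0,-0.1,0,4.5,0,0,-0.1,0,4.5,0,0,-0.1,0,4.5,0,0,-0.1,0,4.5,0,0,-0.1,0,4.5,0,0,0,0,4.5,0,0,0,0]' >/dev/null
python3 g.py
python3 -m crank '[4.5,0,0,-0.1,0,4.5,0,0,-0.1,0,4.5,0,0,-0.1,0,4.5,0,0,-0.1,0,4.5,0,0,-0.1,0,4.5,0,0,-0.1,0,4.5,0,0,0,0,4.5,0,0,0,0]' >/dev/null
python3 g.py
```

```text
t 10.5333 p [0.4402 0.2987 0.121 ] yaw 83.97461788062678 F [3.4277 0.292  7.1085] M [ 0.0308 -0.7315 -0.0094] w 0.05441154344041094 63.28265846357681 q6 27.46091626947883
t 11.2 p [0.4386 0.2985 0.1259] yaw 83.98244560875787 F [2.331  0.6543 1.5918] M [ 0.0375 -0.4845 -0.0244] w 0.05411610322158636 63.21394524886273 q6 27.46434533903645
```

```bash
python3 -m crank '[4.5,0,0.03,-0.1,0,4.5,0,0.03,-0.1,0,4.5,0,0,-0.1,0,4.5,0,0,-0.1,0,4.5,0,0,-0.1,0,4.5,0,0,-0.1,0,4.5,0,0,0,0,4.5,0,0,0,0]' >/dev/null
python3 g.py
python3 -m crank '[4.5,0,0,-0.1,0,4.5,0,0,-0.1,0,4.5,0,0,-0.1,0,4.5,0,0,-0.1,0,4.5,0,0,-0.1,0,4.5,0,0,-0.1,0,4.5,0,0,0,0,4.5,0,0,0,0]' >/dev/null
python3 g.py
python3 - <<'E'
from h import *
P=optics.get_image("side"); cv2.imwrite("pics/s2.png",cv2.resize(P["color"][200:320,270:430],None,fx=5,fy=5)[:,:,::-1])
E
```

```text
t 11.8667 p [0.4391 0.2985 0.1318] yaw 83.98575525435388 F [ 1.3542 -0.664   0.5814] M [-0.064  -0.2664 -0.0332] w 0.054167687307274316 63.13207320403308 q6 27.431761988516467
t 12.5333 p [0.4393 0.2985 0.1381] yaw 83.98440194495676 F [ 1.0258 -0.6642  0.977 ] M [-0.0315 -0.181  -0.02  ] w 0.05410260551113517 63.245940569322556 q6 27.430913404110065
```

View pics/s2.png

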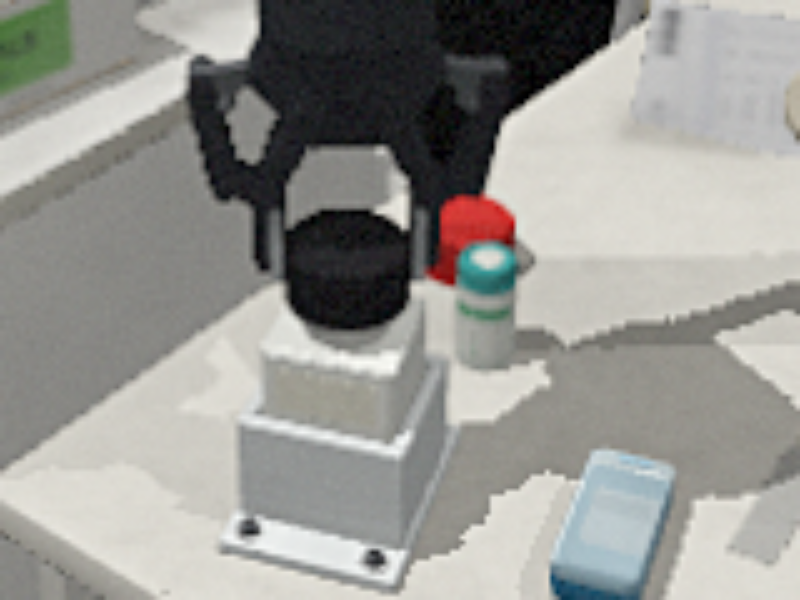

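The neck shows under the cap at (355,335) and the jar is seated in its holder, with no pull on the wrist. The cap is free, so I lift on.

```bash
python3 -m crank '[4.5,0,0,-0.4,0,4.5,0,0,-0.8,0,4.5,0,0,-1.2,0,4.5,0,0,-1.6,0,4.5,0,0,-2,0,4.5,0,0,-2,0,4.5,0,0,-2,0,4.5,0,0,-1.2,0]' >/dev/null
python3 g.py .532 -.3315 .25
```

```text
t 13.25 p [0.4393 0.2986 0.2528] yaw 83.99095320642056 F [ 0.208   0.2898 -0.9291] M [ 0.0201 -0.0447 -0.0605] w 0.05474858213982045 63.29657479422167 q6 27.42983293339057
tool shift cm [-61.6959  15.8114   0.2323]
```

```bash
python3 -m crank '[4.5,-1.5,0.385,0,0,4.5,-2.2,0.565,0,0,4.5,-2.7,0.69,0,0,4.5,-2.7,0.69,0,0,4.5,-2.7,0.69,0,0,4.5,-2.7,0.69,0,0,4.5,-2.7,0.69,0,0,4.5,-2.7,0.69,0,0]' >/dev/null
python3 -m crank '[4.5,-2.7,0.69,0,0,4.5,-2.7,0.69,0,0,4.5,-2.7,0.69,0,0,4.5,-2.7,0.69,0,0,4.5,-2.7,0.69,0,0,4.5,-2.7,0.69,0,0,4.5,-2.7,0.69,0,0,4.5,-2.7,0.69,0,0]' >/dev/null
python3 -m crank '[4.5,-2.7,0.69,0,0,4.5,-2.7,0.69,0,0,4.5,-2.7,0.69,0,0,4.5,-2.7,0.69,0,0,4.5,-2.7,0.69,0,0,4.5,-2.7,0.69,0,0,4.5,-2.2,0.56,0,0,4.5,-1.5,0.4,0,0]' >/dev/null
python3 -m crank '[4.5,0,0,0,0.1,4.5,0,0,0,0.105,4.5,0,0,0,0.105,4.5,0,0,0,0.11,4.5,0,0,0,0.11,4.5,0,0,0,0.11,4.5,0,0,0,0.1,4.5,0,0,0,0.1]' >/dev/null
python3 g.py .532 -.3315 .026
python3 - <<'E'
from h import *
P=optics.get_image("side")
a=cv2.resize(P["color"][110:230,220:380],None,fx=5,fy=5)
P=optics.get_image("top")
for k in("tray","cap","bottle"):
    for r in spotter.look_for(P,k)[:2]: print(k,r["score"],np.array(r["at"])*[640,400])
b=cv2.resize(P["color"][110:210,340:500],None,fx=5,fy=5)
cv2.imwrite("pics/s3.png",cv2.resize(np.vstack([a,b])[:,:,::-1],(436,600)))
E
```

```text
t 15.9167 p [ 0.531  -0.3283  0.2506] yaw 35.57200897395807 F [ 0.9906 -1.851  -0.835 ] M [-0.0005  0.024  -0.0187] w 0.054064638071679307 63.28685528598726 q6 11.844793563175903
tool shift cm [-0.1004  0.3212 22.4606]
tray 0.67 [408.512 160.   ]
```

View pics/s3.png

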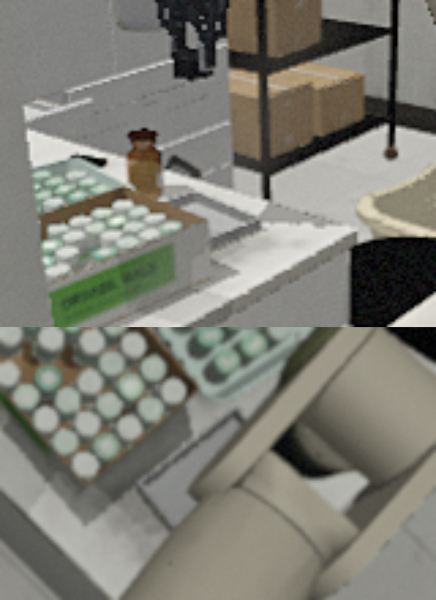

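The cap hangs over the tray in the gripper: side view (195,60), tray at (210,215) with the bottle behind it and the box beside it. Now I descend, keeping slightly to the side away from the box.

```bash
python3 -m crank '[4.5,-0.07,0.03,2,0,4.5,-0.07,0.03,3,0,4.5,-0.07,0.03,3,0,4.5,-0.07,0.03,3,0,4.5,-0.07,0.03,3,0,4.5,-0.07,0.03,3,0,4.5,-0.07,0.03,2,0,4.5,-0.07,0.03,1,0]' >/dev/null
python3 g.py
python3 -m crank '[4.5,0,0,0.2,0,4.5,0,0,0.2,0,4.5,0,0,0.2,0,4.5,0,0,0.2,0,4.5,0,0,0.15,0,4.5,0,0,0.1,0,4.5,0,0,0,0,4.5,0,0,0,0]' >/dev/null
python3 g.py .532 -.3315 .026
```

```text
t 16.8333 p [ 0.5271 -0.3331  0.0472] yaw 35.96549237380967 F [-0.5305  0.1169 -0.8038] M [ 0.0176 -0.0141  0.0464] w 0.0543440887342429 63.292337351012975 q6 10.880806059446245
t 17.5 p [ 0.5281 -0.3339  0.0397] yaw 35.859958242852116 F [ 0.0533 -0.5907 -1.156 ] M [ 0.0512  0.003  -0.0549] w 0.054603218582723316 63.29349424922839 q6 10.995889097477015
tool shift cm [0.4587 0.0388 1.3669]
```

```bash
python3 -m crank '[4.5,0,0,0.2,0,4.5,0,0,0.2,0,4.5,0,0,0.2,0,4.5,0,0,0.2,0,4.5,0,0,0.2,0,4.5,0,0,0.1,0,4.5,0,0,0,0,4.5,0,0,0,0]' >/dev/null
python3 g.py
python3 -m crank '[4.5,0,0,0.05,0,4.5,0,0,0.05,0,4.5,0,0,0.05,0,4.5,0,0,0,0,4.5,0,0,0,0,4.5,0,0,0,0,4.5,0,0,0,0,4.5,0,0,0,0]' >/dev/null
python3 g.py
```

```text
t 18.1667 p [ 0.528  -0.3338  0.0284] yaw 35.85687726071256 F [-0.0173  0.2758 -0.5182] M [-0.0309 -0.0053  0.0924] w 0.05395672990559597 63.282514424063265 q6 10.997160916568674
t 18.8333 p [ 0.5281 -0.3339  0.0281] yaw 35.862439908781454 F [-2.6428  2.2424  8.393 ] M [ 0.234   0.4388 -0.0175] w 0.05443658074082264 64.21241284813732 q6 11.000547801504391
```

The cap rests on the tray floor at 8 N. I ease off and open gently.

```bash
python3 -m crank '[4.5,0,0,-0.05,0,4.5,0,0,-0.02,0,5.3,0,0,0,0,5.5,0,0,0,0,5.7,0,0,0,0,6,0,0,0,0,6.4,0,0,0,0,6.8,0,0,0,0]' 20 >/dev/null
python3 g.py
python3 -m crank '[7,0,0,0,0,7,0,0,-0.1,0,7,0,0,-0.2,0,7,0,0,-0.5,0,7,0,0,-1,0,7,0,0,-1,0,7,0,0,-1,0,7,0,0,-1,0]' >/dev/null
python3 -m crank '[7,0,0,-3,0,7,0,0,-3,0,7,0,0,-3,0,7,0,0,-3,0,7,0,0,-3,0,7,-2,-3,0,0,7,-2,-3,0,0,7,-2,-3,0,0]' >/dev/null
python3 -m crank '[7,-2,-2,0,0,7,-2,-2,0,0,7,-2,-2,0,0,7,-2,-2,0,0,7,-2,-2,0,0,7,-2,-2,0,0,7,0,0,0,0,7,0,0,0,0]' >/dev/null
python3 g.py
python3 - <<'E'
from h import *
P=optics.get_image("side"); a=cv2.resize(P["color"][150:320,230:420],None,fx=3,fy=3)
P=optics.get_image("top"); b=cv2.resize(P["color"][110:280,190:490],None,fx=2,fy=2)[:, :600]
b=cv2.copyMakeBorder(b,0,0,0,0,0)
w=max(a.shape[1],b.shape[1]); f=lambda i:cv2.copyMakeBorder(i,0,0,0,w-i.shape[1],0)
cv2.imwrite("pics/s4.png",cv2.resize(np.vstack([f(a),f(b)]),(420,596))[:,:,::-1]); cv2.imwrite("pics/s5.png",cv2.resize(P["color"][125:210,370:490],None,fx=5,fy=5)[:,:,::-1])
E
```

```text
t 19.5 p [ 0.5279 -0.3338  0.0274] yaw 35.8550004954369 F [-0.3392 -0.6383 -0.0171] M [ 0.0025 -0.0308  0.0322] w 0.06813585207489686 0.0 q6 10.99887005698402
t 21.5 p [ 0.2585 -0.2691  0.2266] yaw 35.73456790183084 F [-0.098   0.3089  0.5673] M [ 0.0357 -0.0059  0.0305] w 0.06998111220903712 0.0 q6 -10.246417320308383
```

View pics/s4.png

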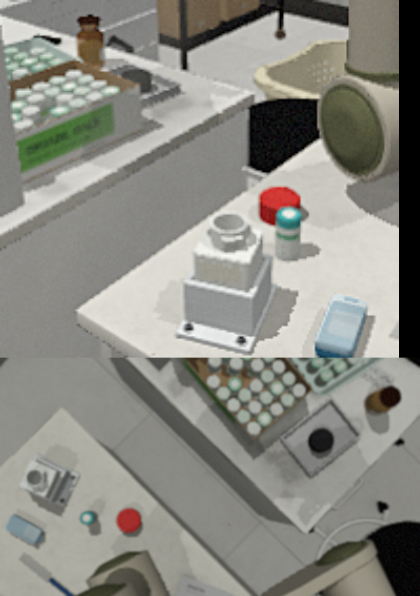

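View pics/s5.png

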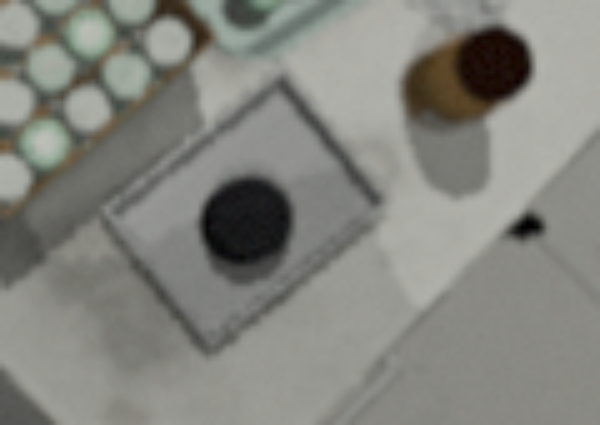

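The cap lies top side up near the middle of the tray, at crop (247,220), and the tray corners have not moved. The jar stands open in its holder, and the bystanders are where they were.

```bash
python3 -c "
from rig import env
print(env.close_job())"
```

```text
the job is handed in; nothing more can be done
None
```

The jar is open and still seated in its holder, the black cap lies top side up on the steel tray's floor, the tray and bystanders are where they were, and the job was handed in at about 21.6 s with at most about 21 N of press read on the wrist.

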